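Push the vial rack home in the sampler dock and slide its lock shut

ROBOT

A 6-joint arm with a two-finger parallel gripper is mounted at the origin on the work surface. World frame = base frame: x ahead of the robot, y to its left, z up, the work surface at z = 0. Lengths are in m, angles in degrees, forces in N, time in s.
With the tool pointing down it reaches from about 0.25 to 0.775 m from the base axis. Payload 4 kg.
Tool frame: the origin (TCP) lies midway between the tips of the shut fingers; the grasp point (between the pads) lies 19 mm behind it; z points along the fingers, y is the line along which they close (so a half turn about z gives the same grasp; the last joint's range is limited). The gripper opens to 85 mm and grips with 20 to 120 N. Pads are 22 mm wide; open, the fingers measure 114 mm over their backs; the gripper's body (76 mm by 85 mm) begins 54 mm behind the grasp point. The pads swing forward as they close: fully open they stand 13 mm farther back than shut.
Start: joints at [-75.12, 4.996, 78.535, -0, 96.463, -5.907], TCP at [0.195, -0.514, 0.231] pointing down, gripper open.
Joint ranges: [-177.83, 177.83], [-43.37, 116.18], [15.69, 146.23], [-61.86, 241.86], [9.47, 152.12], [-147.06, 147.06]. Speed limits (degrees/s): [159.86, 159.86, 180, 180, 180, 180].

INTERFACE

Orientations are given as [roll, pitch, yaw] about the fixed x, y, z axes, in that order (R = Rz(yaw) Ry(pitch) Rx(roll)).
In Python, from cell import arm gives the robot as it stands.
- The arm moves only by the tool play_rows, never from a script. Its argument "targets" is text: rows parted by semicolons, each of 6 numbers parted by spaces: the shift along the tool's x, y, z scaled (see below), then the turn, a rotation vector about the tool's x, y, z scaled (see below). In form: dx dy dz ax ay az; .... A call has 1 to 12 rows; each row is the pose to reach, as a shift and turn from the pose commanded when the call began, along the tool's axes at that moment, turning the shorter way round; what a row does not reach only later rows make up. The controller multiplies each number of a shift by 30 cm and each number of a turn by 360 degrees. A row lasts 1/8 s, in which the tool goes at most 62.5 mm and 10.7 degrees, less where a joint would pass 70% of its speed; a pose out of reach is approached as far as the arm can. A call with a number of a shift or a turn outside -1 to 1 is refused whole. A call with a gripper value outside its range is refused whole. "fingers" is the finger opening in mm, from 0 to 85.4, set as the call begins (left out, the last holds). The fingers move at their own pace and stop on an object; "force" is the grip in N (left out, the last holds). Time passes only in rows, so rows that repeat a pose let the fingers close. It gives the time, the measured TCP pose, the force, the opening and the grip force at its end, in the units of the state.
- arm.get_state(): the state, without advancing time (a new reading comes with each control period).
- arm.camera(name): name is "scene" or "top" or "wrist"; returns the picture (384x512x3 uint8, red, green, blue); there is no depth.
- arm.calibration(name): a dict with "intrinsics" (3x3 intrinsics, pixels), "R" (3x3) and "t" (3): a world point X has camera coordinates R X + t. Camera axes: x right, y down, z forward; pixel columns grow to the right and rows downward; lengths in m; the calibration is good to about 2 mm. A picture is of the moment at which its call begins: read the wrist's pose just before it. calibration takes no time and is no camera call; for the wrist camera it gives the pose at the moment of the call.
- arm.hand_in(): hands the job in; it is judged then, once.
Trained networks look in the newest picture that a camera, given by its name, has taken for a name from the list of things; names that differ only in an ending like _2 or _b are one class to them, and where a whole thing is asked for, a point or a joint stands for the part that bears it (a point fixed in the world has none). Each returns a list of dicts, best first, with "score" (0 to 1); they miss things now and then, are a little off and sometimes report something else, mostly with a low value. They report only what shows in the picture. A call takes as long as a camera call. They do not tell look-alikes from the thing itself.
- arm.find_in(camera, thing): "box" ([left, top, right, bottom] in pixels, round what is visible of it).
- arm.mark_of(camera, thing): "uv" ([column, row] in pixels: a listed point, or the origin of a listed thing).
The state is a dict: "clock": time; "joint_pos": joint angles; "dq": joint speeds; "joint_torque": joint torques, N m; "tcp_pos": TCP position; "tcp_rot": TCP orientation; "wrist_force": force on the tool from outside, world axes, zero at the start; "torque": the same for the moment, N m; "finger_gap": finger opening in m; "grasp_force": force on a finger pad.
Only numpy, scipy, OpenCV 4.12 (cv2) and the standard library are available. Lean on these libraries where they do the work, as an engineer would, in place of code of your own. Each camera call takes 0.05 s, during which the arm holds its last target. There are 200 camera calls.

TASK

A rack of sample vials stands part-way out of the sampler's loading dock. Push the rack along its bay until it rests fully home against the back stop, then slide the lock's upright grip all the way to its end stop, so that the bolt stands across the mouth of the bay, just outside the rack, and the rack cannot slide out. Leave the other things on the bench where they are.

Things in the scene. Friction and masses are not known exactly. Their poses are not given: they have to be found in the camera images.
- dock: Fixed loading dock: white plate 12 mm thick, x -70 to 190, y -85 to 100 (ledge under the bay to y 161), with a straight bay for the rack. Origin on the bench, under the rack's centre when home. Axes: y along the bay and out of its mouth, x across it to the lock side, z up. Control housing x 60 to 184, y -80 to 50, top z 46.
- bay_mouth (a point): Point on the bay floor (12 mm above the bench), on the bay's centre line, at the outer end of its rails: dock x 0, y 160. The bay is 96 mm wide between aluminium rails 8 mm thick, tops 42 mm above the bench; the rail on the lock side has a gap for the bolt at dock y 64 to 94.
- back_stop (a point): Point on the bay floor at the middle of the back stop's face: dock x 0, y -65, z 12. The stop is 112 mm wide, 10 mm thick, top 52 mm above the bench. The rack's inner end face rests on it when home.
- rack: Loose rack: grey block 90 (x) x 130 (y) x 42 (z) mm, 0.3 to 0.55 kg, with 12 capped vials, caps ending 54 mm above its underside. Origin: centre of its underside. Axes nearly parallel to the dock's. Home: origin at dock x 0, y 0, z 12, outer end face at y 65. It starts 40 to 80 mm further out (+y).
- lock (a joint): Sliding lock, m: 0 = bolt drawn back clear of the bay, 0.080 = end stop, bolt across the mouth. Grows as the grip moves along dock -x; friction of about 2.5 N holds it wherever left. With the rack home the bolt passes 6 mm clear of its outer end face; otherwise it strikes the rack's side.
- lock_grip (a point): Centre of the top of the lock's upright dark grip, a block 22 (dock x) x 36 (dock y) x 40 mm tall, from 46 to 86 mm above the bench. At dock x 154, y 78 when the joint is 0; x 74 at 0.080. It runs over a bolt guide, x 62 to 189, y 58 to 98, top 42 mm (46 at its outer end plate) above the bench.
- bolt_tip (a point): Centre of the tip face of the lock's bolt, a flat aluminium bar 106 x 14 x 22 mm, 19 to 41 mm above the bench, at dock y 78. Dock x 68 when the joint is 0, -12 at 0.080.
- wrench: Bystander: open-ended steel wrench, 150 mm, lying flat at the near (-x) side of the dock. Origin at the centre of its underside.
- cap_tray: Bystander: small white open tray, 80 x 60 x 25 mm, on the bench beyond the bolt guide. Origin at the centre of its underside.
- syringe: Bystander: plastic syringe, 135 mm long, lying behind the dock's back stop. Origin at the centre of its underside.
- beaker: Bystander: glass beaker, 80 mm in diameter, 100 mm tall, on the left of the bench. Origin at the centre of its underside.
- tip_box: Bystander: pipette tip box, 85 x 120 x 62 mm, on the right of the bench. Origin at the centre of its underside.
- column: Bystander: steel column on a black cradle, 200 x 30 x 46 mm, on the left of the bench. Origin at the centre of its underside.
Not all that is in view belongs to the job. What is shaped like the rack but blue or pink is not meant.

How it is judged:
By the outcome, as a careful person would: the job done as asked, in the order asked, and still so for the second after the job is handed in, with the robot touching nothing.
It also fails if it takes over 45 s, if anything falls off the work surface, if the arm or the gripper's body presses on something with over 40 N, if the wrist force passes 120 N, or if a joint passes its speed limit or range.

## Working session

There is one attempt and no reset: what is moved stays moved. The work goes in short steps, Python scripts to look and compute and a tool call to move; the robot and the scene stay as the last step left them, time stands still between calls to the robot, and variables do not carry over. Pictures are saved under pics/ and viewed, at most 10 in all, crops included, and the job is handed in when it is done.

Besides the shell and the picture viewer there is one more tool, called after "Emit:" as name(argument=value, ...) on one line, values as JSON. play_rows: Moves the arm, as the interface text tells. Shifts and turns lie within -1 to 1; 1 stands for 30 cm of shift or 360 degrees of turn. Its arguments: {"type":"object","properties":{"targets":{"type":"string"},"fingers":{"type":"number"},"force":{"type":"number"}},"required":["targets"]}

```bash
mkdir -p pics; cat > h.py <<'E'
import numpy as np, cv2
from cell import arm
def snap(c,n=None):
    im=arm.camera(c)
    if n: cv2.imwrite(f'pics/{n}.png',im[:,:,::-1])
    return im
def ray(c,uv,z):
    k=arm.calibration(c);K,R,t=[np.array(k[a]) for a in('intrinsics','R','t')]
    d=R.T@np.linalg.solve(K,[uv[0],uv[1],1]);o=-R.T@t
    return o+d*(z-o[2])/d[2]
def proj(c,X):
    k=arm.calibration(c);K,R,t=[np.array(k[a]) for a in('intrinsics','R','t')]
    p=K@(R@np.array(X)+t);return p[:2]/p[2]
E
python3 - <<'E'
from h import *
a=snap('top');b=snap('scene')
cv2.imwrite('pics/a.png',np.vstack([a])[:,:,::-1]);cv2.imwrite('pics/b.png',b[:,:,::-1])
for c in('top','scene'):
    for n,z in(('bay_mouth',.012),('back_stop',.012),('rack',.012),('lock_grip',.086),('bolt_tip',.03),('dock',0)):
        for r in arm.mark_of(c,n)[:3]: print(c,n,round(r['score'],2),np.round(r['uv'],1),np.round(ray(c,r['uv'],z),4))
print(arm.get_state())
E
```

```text
top bay_mouth 0.87 [242.5 201. ] [0.5057 0.0429 0.012 ]
top bay_mouth 0.56 [315.5 199.9] [ 0.5077 -0.1817  0.012 ]
top bay_mouth 0.2 [293.7 199.9] [ 0.5081 -0.1148  0.012 ]
top back_stop 0.62 [318.7 199.7] [ 0.5082 -0.1916  0.012 ]
top rack 0.88 [356.7 248.7] [ 0.3583 -0.3019  0.012 ]
top rack 0.78 [281.8 203.2] [ 0.4981 -0.0781  0.012 ]
top rack 0.67 [226.5 257.4] [0.3337 0.091  0.012 ]
top lock_grip 0.55 [269.  146.1] [ 0.6595 -0.0398  0.086 ]
top bolt_tip 0.54 [269.5 177.6] [ 0.5751 -0.0408  0.03  ]
top dock 0.57 [295.2 199.6] [ 0.5108 -0.1202  0.    ]
top dock 0.22 [240.6 201.6] [0.5056 0.0495 0.    ]
scene bay_mouth 0.94 [262.7 212.3] [0.5007 0.0345 0.012 ]
scene back_stop 0.72 [205.8 212.8] [ 0.4972 -0.1862  0.012 ]
scene rack 0.94 [233.7 212.8] [ 0.5001 -0.078   0.012 ]
scene rack 0.77 [273.6 180.7] [0.3396 0.0856 0.012 ]
scene rack 0.66 [181.3 188. ] [ 0.3684 -0.2899  0.012 ]
scene lock_grip 0.59 [239.9 236.3] [ 0.6613 -0.0539  0.086 ]
scene bolt_tip 0.64 [244.9 223.4] [ 0.5649 -0.0354  0.03  ]
scene bolt_tip 0.41 [123.7 234.8] [ 0.6048 -0.4845  0.03  ]
scene dock 0.85 [221.6 216.4] [ 0.5073 -0.1254  0.    ]
scene dock 0.39 [374.3 242.2] [0.6425 0.4448 0.    ]
{'clock': 0.7, 'joint_pos': array([-7.51201209e+01,  4.99191596e+00,  7.85337419e+01,  3.01575885e-03,
        9.64649921e+01, -5.90741028e+00]), 'dq': array([ 0.00292954,  0.02339208,  0.08563246,  0.02425929, -0.05094147,
       -0.02124341]), 'joint_torque': array([-2.27121047e-03, -3.51585352e+01, -3.13384044e+01, -5.48333355e-04,
       -1.17653981e-04,  9.23491342e-06]), 'tcp_pos': array([ 0.19520754, -0.51420527,  0.23139574]), 'tcp_rot': array([ 1.79990391e+02, -2.01829774e-03,  2.07876294e+01]), 'wrist_force': array([ 0.90036296,  0.70224668, -1.52757885]), 'torque': array([ 0.01776247, -0.05317516, -0.03313604]), 'grasp_force': 0.0, 'finger_gap': 0.0857984879199684}
```

View pics/a.png

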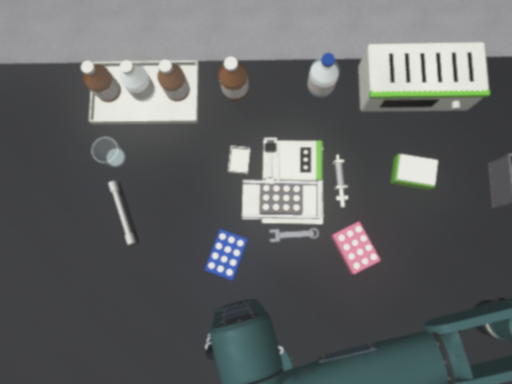

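View pics/b.png

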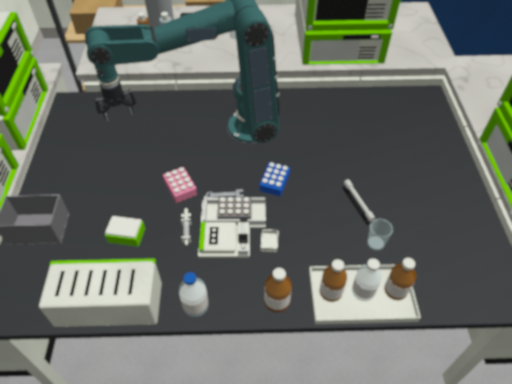

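Top view: the grey rack is in the white dock at about (281,200). Its look-alikes are blue at (226,255) and pink at (356,247), and neither is in the bay. The grip is near (270,147), the syringe at (341,180), the wrench at (294,235) and the tray at (239,158). The scene view agrees: the grey rack is at (234,207), blue at (275,177), pink at (180,184). By the description I choose the grey one. Next is a close crop of it and the numbers for a viewing pose.

```bash
cat >> h.py <<'E'
from scipy.spatial.transform import Rotation as Ro
def rows(goals,start=None):
    """print shift/turn rows for world goals [x,y,z,yaw] from start [x,y,z,yaw]"""
    s=arm.get_state()
    if start is None: start=[*s['tcp_pos'],s['tcp_rot'][2]]
    R0=Ro.from_euler('xyz',[180,0,start[3]],degrees=True)
    for g in goals:
        d=R0.inv().apply(np.array(g[:3])-start[:3])/.3
        r=(R0.inv()*Ro.from_euler('xyz',[180,0,g[3]],degrees=True)).as_rotvec(degrees=True)/360
        print(g,np.round(d,4),np.round(r,4))
E
python3 - <<'E'
from h import *
im=snap('top')
cv2.imwrite('pics/c.png',cv2.resize(im[120:250,210:370],None,fx=5,fy=5,interpolation=cv2.INTER_CUBIC)[:580,:800,::-1])
rows([[.36,-.26,.30,60],[.36,-.26,.30,90],[.5,-.06,.30,90]])
E
```

```text
[0.36, -0.26, 0.3, 60] [ 0.8143 -0.5973 -0.2287] [ 0.      0.     -0.1089]
[0.36, -0.26, 0.3, 90] [ 0.8143 -0.5973 -0.2287] [ 0.      0.     -0.1923]
[0.5, -0.06, 0.3, 90] [ 1.4872 -1.0549 -0.2287] [ 0.      0.     -0.1923]
```

View pics/c.png

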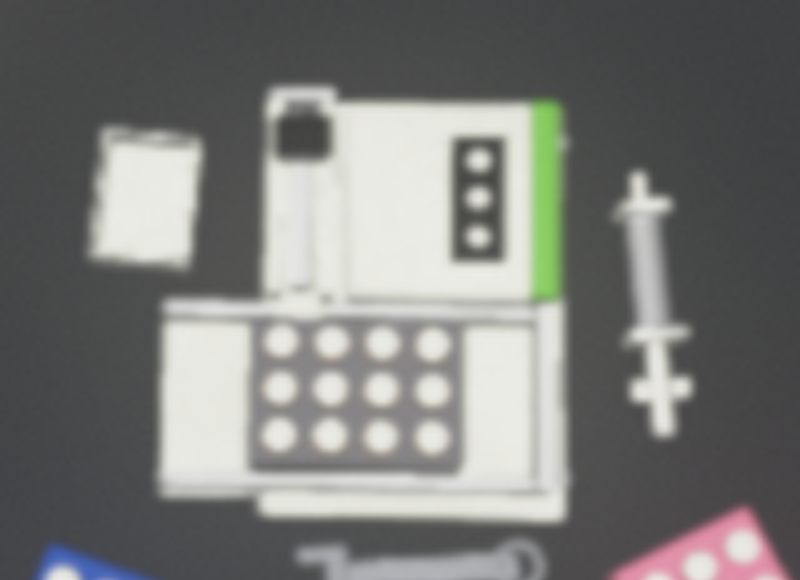

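The crop confirms the grey rack in the bay (crop 355,395), with a gap on its back-stop side. The dark grip is at crop (303,137), drawn back. I'm moving to look from above.

Emit:
play_rows(targets="0.81 -0.6 -0.23 0 0 -0.192; 0.81 -0.6 -0.23 0 0 -0.192; 0.81 -0.6 -0.23 0 0 -0.192; 0.81 -0.6 -0.23 0 0 -0.192; 0.81 -0.6 -0.23 0 0 -0.192; 0.81 -0.6 -0.23 0 0 -0.192; 0.81 -0.6 -0.23 0 0 -0.192; 0.81 -0.6 -0.23 0 0 -0.192; 0.81 -0.6 -0.23 0 0 -0.192", fingers=40)

```text
clock: 1.88
tcp_pos: [0.3584, -0.2598, 0.3003]
tcp_rot: [180.0, 0.0, 89.8]
wrist_force: [-0.4, -0.8, 0.4]
finger_gap: 0.0401
grasp_force: 0.0
```

```bash
python3 - <<'E'
from h import *
s=arm.get_state();print(s['tcp_pos'],s['tcp_rot'],s['joint_pos'])
rows([[.5,-.05,.30,90]])
E
```

```text
[ 0.35839324 -0.25982613  0.30030861] [1.79998226e+02 7.00135105e-03 8.98177776e+01] [-4.32842894e+01 -8.97101352e+00  8.43186608e+01 -4.03066941e-03
  1.04646273e+02 -4.31030865e+01]
[0.5, -0.05, 0.3, 90] [0.7009 0.4698 0.001 ] [ 0.      0.     -0.0005]
```

Emit:
play_rows(targets="0.7 0.47 0 0 0 0; 0.7 0.47 0 0 0 0; 0.7 0.47 0 0 0 0; 0.7 0.47 0 0 0 0; 0.7 0.47 0 0 0 0; 0.7 0.47 0 0 0 0; 0.7 0.47 0 0 0 0")

```text
clock: 2.75
tcp_pos: [0.4993, -0.0513, 0.3005]
tcp_rot: [180.0, 0.0, 89.8]
wrist_force: [0.2, 0.3, 0.0]
finger_gap: 0.0402
grasp_force: 0.0
```

```bash
python3 - <<'E'
from h import *
print(arm.get_state()['tcp_pos'])
snap('wrist','d');snap('top')
for c in('wrist','top'):
    for n,z in(('bay_mouth',.012),('back_stop',.012),('rack',.012),('lock_grip',.086),('bolt_tip',.03),('dock',0)):
        for r in arm.mark_of(c,n)[:2]: print(c,n,round(r['score'],2),np.round(r['uv'],1),np.round(ray(c,r['uv'],z),4))
E
```

```text
[ 0.49933086 -0.05133871  0.3004694 ]
wrist bay_mouth 0.69 [270.7  90.2] [0.5132 0.0436 0.012 ]
wrist back_stop 0.57 [265.9 229.8] [ 0.5066 -0.1797  0.012 ]
wrist rack 0.94 [188.1 280.2] [ 0.3652 -0.2801  0.012 ]
wrist rack 0.89 [152.1  55.1] [0.347  0.0906 0.012 ]
wrist lock_grip 0.96 [385.9 160.7] [ 0.6614 -0.0447  0.086 ]
wrist bolt_tip 0.57 [310.8 151. ] [ 0.573  -0.0413  0.03  ]
top bay_mouth 0.9 [242.  199.6] [0.5101 0.0445 0.012 ]
top bay_mouth 0.66 [123.9 214.7] [0.4653 0.4098 0.012 ]
top back_stop 0.8 [316.8 198.8] [ 0.5111 -0.1858  0.012 ]
top back_stop 0.47 [238.4 158.9] [0.6391 0.0561 0.012 ]
top rack 0.78 [356.5 249.7] [ 0.3553 -0.3011  0.012 ]
top rack 0.74 [280.2 199.9] [ 0.5084 -0.0733  0.012 ]
top lock_grip 0.7 [239.3 159.8] [0.6185 0.0486 0.086 ]
top dock 0.91 [293.7 198.5] [ 0.5143 -0.1156  0.    ]
```

View pics/d.png

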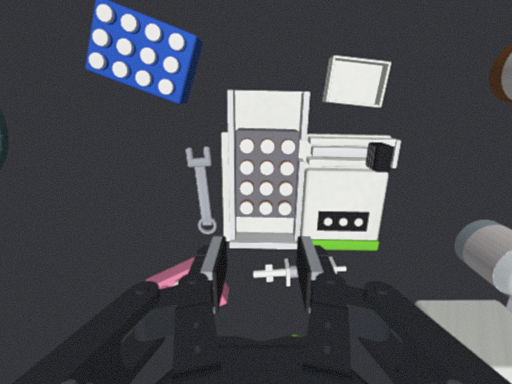

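The wrist view shows the bay running vertically with its mouth at about (270,91). The grey rack spans (236–300, 129–217), then a gap to the back stop at row 240. The grip is at (380,157) and the tray at (357,80). I'll overlay the model to refine the dock's pose.

```bash
cat > ov.py <<'E'
from h import *
def D(p,o,yaw):
    c,s=np.cos(np.radians(yaw)),np.sin(np.radians(yaw));x,y,z=np.array(p)/1000
    return [o[0]+c*x-s*y,o[1]+s*x+c*y,z]
E
python3 - <<'E'
from ov import *
im=snap('wrist');o,yaw=(.508,-.119),0
S=6;x0,y0=212,80;cr=cv2.resize(im[80:180,212:345],None,fx=S,fy=S,interpolation=cv2.INTER_CUBIC)[:,:,::-1].copy()
def line(ps,col):
    q=[((proj('wrist',D(p,o,yaw))+.5-[x0,y0])*S).astype(int) for p in ps]
    cv2.polylines(cr,[np.array(q)],False,col,1)
for s in(-1,1):
    line([(s*48,-60,42),(s*48,160,42),(s*56,160,42),(s*56,-60,42)],(0,0,255))
line([(-45,115,54),(45,115,54)],(255,0,0));line([(-45,105,54),(45,105,54)],(0,160,0))
line([(62,58,42),(189,58,42),(189,98,42),(62,98,42)],(0,0,255))
cv2.imwrite('pics/e.png',cr)
E
```

```text
(no output)
```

View pics/e.png

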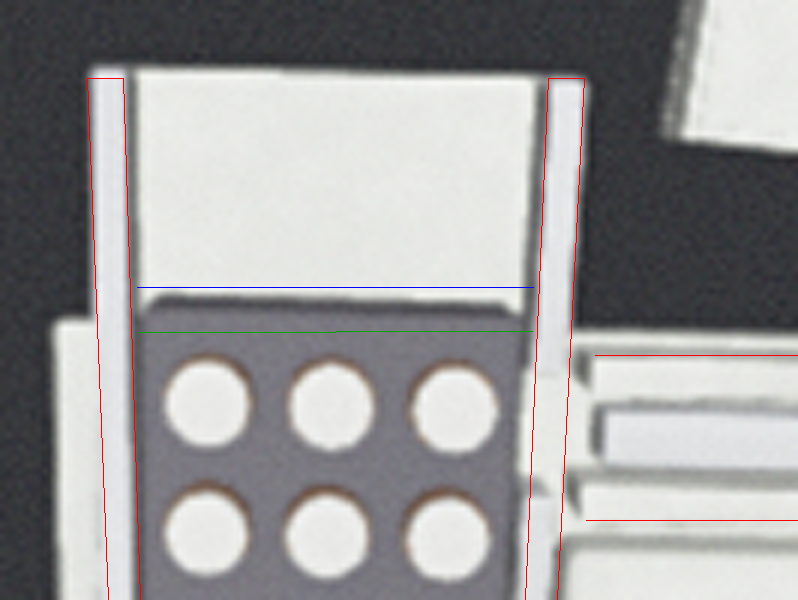

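```bash
python3 - <<'E'
from ov import *
from scipy.optimize import least_squares
pts=[((-56,160,42),(90,67)),((-48,160,42),(129,68)),((48,160,42),(549,79)),((56,160,42),(588,80))]
P=[(p,np.array(q)/6-.5+[212,80]) for p,q in pts]+[((154,78,86),np.array([385.9,160.7])),((-0,-65,12),np.array([265.9,229.8]))]
w=[1,1,1,1,.5,.3]
f=lambda v:np.concatenate([k*(proj('wrist',D(p,v[:2],v[2]))-q) for k,(p,q) in zip(w,P)])
r=least_squares(f,[.508,-.119,-1]);print(r.x,np.round(f(r.x),1))
o,yaw=r.x[:2],r.x[2]
for n,p in dict(above=(0,136,100),down=(0,136,28),touch=(0,78,28),gripout=(190,78,120)).items(): print(n,np.round(D(p,o,yaw),4))
e=np.array([330,303])/6-.5+[212,80]
w=ray('wrist',e,.054);c,s=np.cos(np.radians(yaw)),np.sin(np.radians(yaw))
print('rack face dock y',-s*(w[0]-o[0])+c*(w[1]-o[1]))
rows([D((0,136,100),o,yaw)+[90+yaw],D((0,136,28),o,yaw)+[90+yaw]])
E
```

```text
[ 0.50522937 -0.11788415 -1.28476152] [ 0.2  0.1 -0.4  0.1  0.5 -0.1 -0.1 -0.2 -0.2 -0.1 -0.6  0.7]
above [0.5083 0.0181 0.1   ]
down [0.5083 0.0181 0.028 ]
touch [ 0.507  -0.0399  0.028 ]
gripout [ 0.6969 -0.0442  0.12  ]
rack face dock y 0.11043941722968834
[np.float64(0.5082786850132813), np.float64(0.018081659518925444), np.float64(0.1), np.float64(88.71523848378793)] [0.2266 0.0279 0.6677] [ 0.     -0.      0.0033]
[np.float64(0.5082786850132813), np.float64(0.018081659518925444), np.float64(0.028), np.float64(88.71523848378793)] [0.2266 0.0279 0.9077] [ 0.     -0.      0.0033]
```

Good fit: dock yaw is −1.28° and the rack is about 45 mm out. Going down outside the rack's outer face.

Emit:
play_rows(targets="0.23 0.028 0.3 0 0 0.003; 0.23 0.028 0.5 0 0 0.003; 0.23 0.028 0.67 0 0 0.003; 0.23 0.028 0.67 0 0 0.003; 0.23 0.028 0.8 0 0 0.003; 0.23 0.028 0.905 0 0 0.003; 0.23 0.028 0.905 0 0 0.003")

```text
clock: 4.38
tcp_pos: [0.5057, 0.0193, 0.0259]
tcp_rot: [-179.6, -0.0, 88.8]
wrist_force: [0.1, -0.6, 0.3]
finger_gap: 0.0399
grasp_force: 0.0
```

```bash
python3 - <<'E'
from ov import *
o,yaw=(.5052,-.1179),-1.285
rows([D((0,y,28),o,yaw)+[90+yaw] for y in(120,100,84,78,74)])
snap('wrist','f')
E
```

```text
[np.float64(0.5078910720954253), np.float64(0.002069821751043796), np.float64(0.028), 88.715] [-0.0574  0.0083 -0.007 ] [ 0.     -0.      0.0003]
[np.float64(0.507442560079521), np.float64(-0.017925148540796826), np.float64(0.028), 88.715] [-0.1241  0.0082 -0.007 ] [ 0.     -0.      0.0003]
[np.float64(0.5070837504667978), np.float64(-0.03392112477426934), np.float64(0.028), 88.715] [-0.1774  0.0081 -0.007 ] [ 0.     -0.      0.0003]
[np.float64(0.5069491968620264), np.float64(-0.039919615861821536), np.float64(0.028), 88.715] [-0.1974  0.008  -0.007 ] [ 0.     -0.      0.0003]
[np.float64(0.5068594944588456), np.float64(-0.04391860992018966), np.float64(0.028), 88.715] [-0.2107  0.008  -0.007 ] [ 0.     -0.      0.0003]
```

View pics/f.png

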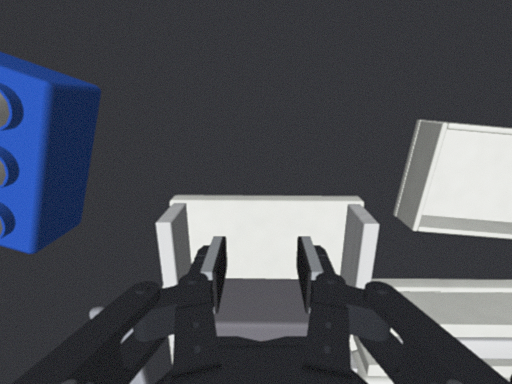

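The fingers stand inside the rails (212 and 310, row 270). The rack's outer face is at rows 280–330 between and behind them. I'll push slowly.

Emit:
play_rows(targets="-0.02 0.006 -0.007 0 0 0; -0.04 0.006 -0.007 0 0 0; -0.06 0.006 -0.007 0 0 0; -0.08 0.006 -0.007 0 0 0; -0.1 0.006 -0.007 0 0 0; -0.12 0.006 -0.007 0 0 0; -0.14 0.006 -0.007 0 0 0; -0.155 0.006 -0.007 0 0 0; -0.165 0.006 -0.007 0 0 0")

```text
clock: 5.55
tcp_pos: [0.509, -0.0307, 0.0308]
tcp_rot: [-180.0, -0.0, 88.8]
wrist_force: [0.3, 4.5, 3.5]
finger_gap: 0.0399
grasp_force: 2.0
```

```bash
python3 - <<'E'
from ov import *
s=arm.get_state();o,yaw=np.array((.5052,-.1179)),-1.285
print(Ro.from_euler('z',-yaw,degrees=True).apply(np.r_[s['tcp_pos'][:2]-o,0]),s['wrist_force'])
E
```

```text
[0.00188918 0.08724512 0.        ] [0.33515992 4.47480014 3.45689575]
```

In contact, with 4.5 N of sliding force. Creeping toward the stop.

Emit:
play_rows(targets="-0.008 0 0 0 0 0; -0.016 0 0 0 0 0; -0.022 0 0 0 0 0; -0.028 0 0 0 0 0; -0.028 0 0 0 0 0")

```text
clock: 6.18
tcp_pos: [0.5089, -0.0392, 0.0308]
tcp_rot: [-180.0, 0.0, 88.8]
wrist_force: [0.1, 3.0, 1.1]
finger_gap: 0.0396
grasp_force: 1.3
```

Emit:
play_rows(targets="-0.005 0 0 0 0 0; -0.01 0 0 0 0 0; -0.01 0 0 0 0 0")

```text
clock: 6.55
tcp_pos: [0.5089, -0.0411, 0.0309]
tcp_rot: [-180.0, -0.1, 88.8]
wrist_force: [0.1, 6.1, 2.3]
finger_gap: 0.0399
grasp_force: 2.9
```

Emit:
play_rows(targets="-0.005 0 0 0 0 0; -0.01 0 0 0 0 0; -0.01 0 0 0 0 0")

```text
clock: 6.92
tcp_pos: [0.5092, -0.0412, 0.0309]
tcp_rot: [180.0, -0.4, 88.8]
wrist_force: [1.7, 13.4, 2.7]
finger_gap: 0.0402
grasp_force: 6.8
```

It stopped dead at dock y ≈ 77, which matches home plus the finger's half width. One firmer press to seat it, then back off and rise.

Emit:
play_rows(targets="-0.01 0 0 0 0 0; -0.01 0 0 0 0 0; -0.01 0 0 0 0 0")

```text
clock: 7.3
tcp_pos: [0.5093, -0.0412, 0.031]
tcp_rot: [179.9, -0.8, 88.8]
wrist_force: [2.1, 21.2, 3.8]
finger_gap: 0.0406
grasp_force: 10.7
```

Emit:
play_rows(targets="0.04 0 0 0 0 0; 0.1 0 0 0 0 0; 0.1 0 -0.15 0 0 0; 0.1 0 -0.35 0 0 0; 0.1 0 -0.5 0 0 0; 0.1 0 -0.5 0 0 0", fingers=0)

```text
clock: 8.05
tcp_pos: [0.512, -0.0184, 0.1861]
tcp_rot: [179.4, 0.2, 88.8]
wrist_force: [-0.1, -0.4, -0.5]
finger_gap: 0.0
grasp_force: 0.0
```

```bash
python3 - <<'E'
from ov import *
o,yaw=(.5052,-.1179),-1.285
snap('wrist','g')
for n,z in(('lock_grip',.086),('back_stop',.012),('bay_mouth',.012)):
    for r in arm.mark_of('wrist',n)[:1]: print(n,r['score'],ray('wrist',r['uv'],z))
rows([D((193,78,z),o,yaw)+[90+yaw] for z in(180,130,62)])
print(arm.get_state()['joint_pos'])
E
```

```text
lock_grip 0.7 [ 0.65214527 -0.03989789  0.086     ]
bay_mouth 0.81 [0.50075358 0.04446505 0.012     ]
[np.float64(0.6999006601782886), np.float64(-0.04424775681529727), np.float64(0.18), 88.715] [-0.0749  0.6404 -0.0042] [ 0.     -0.      0.0003]
[np.float64(0.6999006601782886), np.float64(-0.04424775681529727), np.float64(0.13), 88.715] [-0.0749  0.6404  0.1625] [ 0.     -0.      0.0003]
[np.float64(0.6999006601782886), np.float64(-0.04424775681529727), np.float64(0.062), 88.715] [-0.0749  0.6404  0.3892] [ 0.     -0.      0.0003]
[-8.37416984e+00  8.11623052e-01  8.88804362e+01 -3.45559835e-02
  9.05269495e+01 -7.18879887e+00]
```

View pics/g.png

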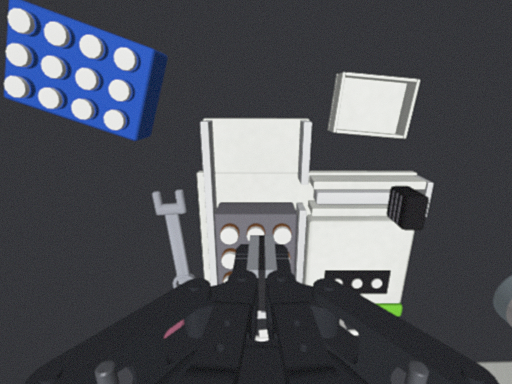

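The rack's outer face is now at row ~208, inside the bolt lane (row ~190), and the grip is at (407,207). Moving beyond the grip with the fingers shut and going down.

Emit:
play_rows(targets="-0.02 0.2 0 0 0 0; -0.05 0.4 0 0 0 0; -0.075 0.55 0 0 0 0; -0.075 0.64 0 0 0 0; -0.075 0.64 0 0 0 0; -0.075 0.64 0.15 0 0 0; -0.075 0.64 0.28 0 0 0; -0.075 0.64 0.38 0 0 0; -0.075 0.64 0.38 0 0 0")

```text
clock: 9.38
tcp_pos: [0.6968, -0.0438, 0.0619]
tcp_rot: [-179.4, -0.1, 88.8]
wrist_force: [0.1, 0.0, -0.1]
finger_gap: -0.0
grasp_force: 0.0
```

```bash
python3 - <<'E'
from ov import *
o,yaw=(.5052,-.1179),-1.285
rows([D((x,78,64),o,yaw)+[90+yaw] for x in(180,100,88)])
E
```

```text
[np.float64(0.6869039294885921), np.float64(-0.043956224004959535), np.float64(0.064), 88.715] [-0.0013 -0.0329 -0.0069] [ 0.     -0.      0.0003]
[np.float64(0.6069240483212296), np.float64(-0.04216217594134265), np.float64(0.064), 88.715] [-0.0008 -0.2995 -0.0069] [ 0.     -0.      0.0003]
[np.float64(0.5949270661461252), np.float64(-0.04189306873180011), np.float64(0.064), 88.715] [-0.0007 -0.3395 -0.0069] [ 0.     -0.      0.0003]
```

Emit:
play_rows(targets="0 -0.025 -0.007 0 0 0; 0 -0.05 -0.007 0 0 0; 0 -0.075 -0.007 0 0 0; 0 -0.1 -0.007 0 0 0; 0 -0.125 -0.007 0 0 0; 0 -0.15 -0.007 0 0 0; 0 -0.175 -0.007 0 0 0; 0 -0.2 -0.007 0 0 0; 0 -0.225 -0.007 0 0 0; 0 -0.245 -0.007 0 0 0; 0 -0.26 -0.007 0 0 0; 0 -0.265 -0.007 0 0 0")

```text
clock: 10.88
tcp_pos: [0.6211, -0.0426, 0.0689]
tcp_rot: [-180.0, -0.0, 88.8]
wrist_force: [3.1, -0.0, 1.6]
finger_gap: 0.0
grasp_force: 1.3
```

Emit:
play_rows(targets="0 -0.01 0 0 0 0; 0 -0.015 0 0 0 0; 0 -0.02 0 0 0 0; 0 -0.02 0 0 0 0")

```text
clock: 11.38
tcp_pos: [0.6152, -0.0425, 0.0689]
tcp_rot: [-180.0, -0.0, 88.8]
wrist_force: [2.4, 0.5, 1.8]
finger_gap: 0.0
grasp_force: 1.0
```

Emit:
play_rows(targets="0 -0.01 0 0 0 0; 0 -0.015 0 0 0 0; 0 -0.02 0 0 0 0; 0 -0.025 0 0 0 0; 0 -0.025 0 0 0 0")

```text
clock: 12.0
tcp_pos: [0.6076, -0.0423, 0.0689]
tcp_rot: [-180.0, -0.0, 88.8]
wrist_force: [1.8, 0.6, 0.4]
finger_gap: 0.0002
grasp_force: 0.9
```

Emit:
play_rows(targets="0 -0.005 0 0 0 0; 0 -0.01 0 0 0 0; 0 -0.01 0 0 0 0")

```text
clock: 12.38
tcp_pos: [0.6056, -0.0423, 0.069]
tcp_rot: [179.9, -0.0, 88.8]
wrist_force: [5.0, 1.2, -0.6]
finger_gap: 0.0
grasp_force: 2.4
```

Emit:
play_rows(targets="0 -0.005 0 0 0 0; 0 -0.01 0 0 0 0; 0 -0.01 0 0 0 0")

```text
clock: 12.75
tcp_pos: [0.6054, -0.0423, 0.0692]
tcp_rot: [179.5, 0.0, 88.8]
wrist_force: [12.7, 1.4, -6.3]
finger_gap: -0.0001
grasp_force: 6.1
```

The end stop is reached: position held while the force rose to 12.7 N. Press once more, back off, rise and check.

Emit:
play_rows(targets="0 -0.008 0 0 0 0; 0 -0.008 0 0 0 0; 0 -0.008 0 0 0 0")

```text
clock: 13.12
tcp_pos: [0.6052, -0.0423, 0.0693]
tcp_rot: [179.2, 0.0, 88.8]
wrist_force: [17.5, 0.4, -8.9]
finger_gap: 0.0
grasp_force: 8.9
```

Emit:
play_rows(targets="0 0.05 0 0 0 0; 0 0.12 0 0 0 0; 0 0.12 -0.15 0 0 0; -0.2 0.05 -0.35 0 0 0; -0.4 -0.1 -0.5 0 0 0; -0.5 -0.25 -0.7 0 0 0; -0.5 -0.25 -0.8 0 0 0; -0.5 -0.25 -0.8 0 0 0; -0.5 -0.25 -0.8 0 0 0")

```text
clock: 14.25
tcp_pos: [0.5207, -0.1916, 0.3113]
tcp_rot: [179.9, 0.1, 88.7]
wrist_force: [-0.0, -0.2, -0.2]
finger_gap: -0.0001
grasp_force: 0.0
```

```bash
python3 - <<'E'
from ov import *
o,yaw=(.5052,-.1179),-1.285
im=snap('wrist')
def mark(n,z):
    for r in arm.mark_of('wrist',n)[:2]: print(n,round(r['score'],2),ray('wrist',r['uv'],z))
mark('lock_grip',.086);mark('bolt_tip',.03)
print('expected',D((74,78,86),o,yaw),D((-12,78,30),o,yaw))
c=proj('wrist',D((30,50,40),o,yaw)).astype(int);print(c)
x0,y0=max(c[0]-80,0),max(c[1]-60,0);S=5
cr=cv2.resize(im[y0:y0+120,x0:x0+160],None,fx=S,fy=S,interpolation=cv2.INTER_CUBIC)[:,:,::-1].copy()
for y,col in((65,(0,0,255)),(-65,(0,255,0))):
    q=[((proj('wrist',D(p,o,yaw))+.5-[x0,y0])*S).astype(int) for p in((-45,y,54),(45,y,54))]
    cv2.polylines(cr,[np.array(q)],False,col,1)
cv2.imwrite('pics/i.png',cr)
E
```

```text
lock_grip 0.63 [ 0.58190833 -0.04185562  0.086     ]
bolt_tip 0.55 [ 0.48988749 -0.03535894  0.03      ]
expected [np.float64(0.5809305869418367), np.float64(-0.04157911032066716), np.float64(0.086)] [np.float64(0.4949522146869221), np.float64(-0.03965050865227901), np.float64(0.03)]
[272  68]
```

View pics/i.png

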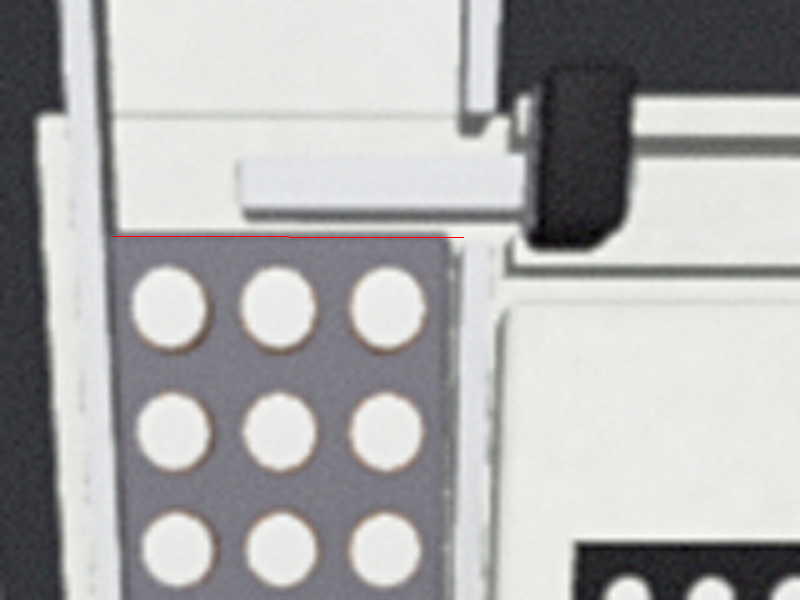

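The crop shows the bolt across the mouth (240–525, row 185), clear of the rack. The rack's outer face lies on the expected home line (row 236), and the grip is at its end position (580,155). Handing in.

```bash
python3 -c "
from cell import arm
print(arm.hand_in())"
```

```text
the job is handed in; nothing more can be done
None
```

The rack is home against the back stop, the lock is slid to its end stop with the bolt across the bay mouth, and the job was handed in at about 14 s on the robot's clock.

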